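Tap down the dial catches of a compass case

TASK

The porcelain compass dial has just been bedded in its round walnut case; secure it by lightly tapping the three brass catches on the rim fully down with the closed fingertips, one after another: first the long bar, then the broad round button, last the thin pin. Press gently, do not touch the porcelain or lift the case, leave the lamp, prism and dividers where they are, and finish with the hand clear.

Things in the scene. Friction and masses are not known exactly. Their poses are not given: they have to be found in the camera images.
- stand: fixed round steel stand, 190 mm across, 8 mm high, with a soft rubber ring 6 mm thick on it that carries the walnut case; it cannot slide. Origin at the centre of its underside, z up. It and all it carries (case, dial, catches) must not be pressed harder than 20 N
- case (a joint): round walnut case, 210 mm across and 45 mm high, lying face up on the rubber ring, free to move only up and down: 0 at rest, positive = pressed down (springy, 2 N per mm, at most 0.012 m, so 3 N on a catch sinks it 1.5 mm), negative = lifted (down to -0.02 m). Springs back when released
- case_rim (a point): point on the case's axis at the height of its flat walnut rim (about 65 mm above the table). The rim is 47 mm wide, from radius 58 to 105 mm; the three catches stand on it at radius 80 mm, 120 degrees apart; seen from above, clockwise: bar, button, pin
- dial: white porcelain compass rose dial with a chipped edge, 114 mm across, 3 mm thick, sunk in the case: its top lies 5 mm below the rim. Origin at the centre of its underside. Not to be touched
- bar_catch (a joint): the long brass bar catch; its value is how far it has been pushed down: 0 = fully raised (top 12 mm above the rim), 0.008 m = fully down on its stop (top 4 mm above the rim); it starts at 0 to 0.002, takes about 3 N to push and stays where it is left. Counts as fully down above 0.006
- bar_catch_top (a point): centre of the flat top of the bar catch, 46 mm long (point y, along the rim) and 14 mm wide (point x, radially outwards); moves with it
- button_catch (a joint): the broad round brass button catch; its value is how far it has been pushed down: 0 = fully raised (top 12 mm above the rim), 0.008 m = fully down on its stop (top 4 mm above the rim); it starts at 0 to 0.002, takes about 3 N to push and stays where it is left. Counts as fully down above 0.006
- button_catch_top (a point): centre of the flat top of the round button catch, 30 mm across; moves with it
- pin_catch (a joint): the thin round brass pin catch; its value is how far it has been pushed down: 0 = fully raised (top 12 mm above the rim), 0.008 m = fully down on its stop (top 4 mm above the rim); it starts at 0 to 0.002, takes about 3 N to push and stays where it is left. Counts as fully down above 0.006
- pin_catch_top (a point): centre of the flat top of the pin catch, 14 mm across; moves with it
- board: fixed cork work board, 400 (x) by 520 (y) by 6 mm, on which everything stands; origin at the centre of its underside
- lamp: loose brass and glass binnacle lamp, upright, 64 mm across, 120 mm tall; origin at the centre of its underside. Leave alone
- prism: loose triangular glass prism lying on one face, 70 mm long (x), 40 mm wide (y), 34 mm high; origin at the centre of its underside. Leave alone
- dividers: loose steel dividers lying flat, about 145 mm long (from x = -115 at the points to x = +28 mm at the knob), 58 mm wide, 10 mm high; origin under the hinge. Leave alone

How it is judged:
By the outcome, as a careful person would: the job done as asked, in the order asked, and still so for the second after the job is handed in, with the robot touching nothing.
It also fails if it takes over 38 s, if anything falls off the work surface, if the arm or the gripper's body presses on something with over 40 N, if the wrist force passes 120 N, or if a joint passes its speed limit or range.

ROBOT

A 7-joint arm with a two-finger parallel gripper is mounted at the origin on the work surface. World frame = base frame: x ahead of the robot, y to its left, z up, the work surface at z = 0. Lengths are in m, angles in rad, forces in N, time in s.
With the tool pointing down it reaches from about 0.425 to 0.925 m from the base axis. Payload 6.8 kg.
Tool frame: the origin (TCP) lies on the front face of the gripper's body, between the roots of the fingers; the fingertips stand 73 mm ahead of it and the grasp point (between the pads) lies r.pinch_z ahead of it (r.pinch_z is the distance from the TCP to the grasp point, in m); z points along the fingers, y is the direction in which the jaws open and shut (so a half turn about z gives the same grasp; the last joint's range is limited). The gripper opens to 85 mm and grips with 20 to 120 N. Pads are 22 mm wide; open, the fingers measure 114 mm over their backs; the gripper's body (76 mm by 85 mm) begins 54 mm behind the grasp point. The pads swing forward as they close: fully open they stand 13 mm farther back than shut.
Start: joints at [-1.458, 0.477, 0.022, 1.555, -0.011, 1.109, -0.083], TCP at [0.148, 0.659, 0.304] pointing down, gripper open.
Joint ranges: [-2.96, 2.96], [-0.34, 2.1], [-1.41, 1.46], [0.24, 2.44], [-1.37, 4.51], [0.17, 1.92], [-2.96, 2.96]. Speed limits (rad/s): [2.39, 2.39, 3.14, 3.14, 3.14, 3.14, 3.14].

INTERFACE

Orientations are given as a rotation vector (axis times angle).
In Python, from bench import readout, grab_frame, r, search_frame, masks_of, tip_of gives the robot as it stands.
- The arm moves only by the tool step_arm, never from a script. Its argument "commands" is a list of rows, each a list of 7 numbers: the shift along the tool's x, y, z as a fraction of full scale, then the turn, a rotation vector about the tool's x, y, z as a fraction of full scale, then the gripper's target within -1 to 1 (shut at 1, half-way at 0, fully open at -1). In form: [[tx, ty, tz, ax, ay, az, hand], ...]. A call has exactly 10 rows; each row is the pose to reach, as a shift and turn from the pose measured when the call began, along the tool's axes at that moment, turning the shorter way round; what a row does not reach only later rows make up. Full scale, the value 1, is 500 mm for a shift and 360 degrees for a turn. A row lasts 1/8 s, in which the tool goes at most 62.5 mm and 10.7 degrees, less where a joint would pass 70% of its speed; a pose out of reach is approached as far as the arm can. A call with a number of a shift or a turn outside -1 to 1 is refused whole. A call with a gripper value outside its range is refused whole. The fingers move at their own pace and stop on an object; "newtons" is the grip in N (left out, the last holds). Time passes only in rows, so rows that repeat a pose let the fingers close, or fill a call up. It gives the time, the measured TCP pose, the force and the opening at its end, in the units of the state.
- readout.get_obs(): the state, without advancing time (a new reading comes with each control period).
- grab_frame(name): name is "scene" or "top"; returns a dict with "img" (400x640x3 uint8, red, green, blue), "K" (3x3 intrinsics, pixels), "world_to_cam" (4x4, takes a point from world to camera coordinates). Camera axes: x right, y down, z forward; pixel columns grow to the right and rows downward; lengths in m; the calibration is good to about 2 mm. A picture is of the moment at which its call begins. There is no depth.
- r.hand_in(): hands the job in, once; it reports no verdict.
Trained networks look in a picture, given as the dict that the camera call returned (one of the last four; its "shot" number tells which), for a name from the list of things; names that differ only in an ending like _2 or _b are one class to them, and where a whole thing is asked for, a point or a joint stands for the part that bears it (a point fixed in the world has none). Each returns a list of dicts, best first, with "p" (0 to 1); they miss things now and then, are a little off and sometimes report something else, mostly with a low value. They report only what shows in the picture. A call takes as long as a camera call.
- search_frame(thing, picture): "extent" ([centre column, centre row, width, height] in pixels, round what is visible of it).
- masks_of(thing, picture): "pixels" (400x640 bool, what is visible of it) and "extent" ([centre column, centre row, width, height] in pixels, round what is visible of it).
- tip_of(thing, picture): "point" ([column, row] in pixels: a listed point, or the origin of a listed thing).
The state is a dict: "clock": time; "joints": joint angles; "qvel": joint speeds; "tau": joint torques, N m; "tcp_pos": TCP position; "orientation": TCP orientation; "contact_force": force on the tool from outside, world axes, zero at the start; "moment": the same for the moment, N m; "grip_width": finger opening in m.
Only numpy, scipy, OpenCV 4.12 (cv2) and the standard library are available. Lean on these libraries where they do the work, as an engineer would, in place of code of your own. Each camera call takes 0.05 s, during which the arm holds its last target. There are 200 camera calls.

## Working session

There is one attempt and no reset: what is moved stays moved. The work goes in short steps, Python scripts to look and compute and a tool call to move; the robot and the scene stay as the last step left them, time stands still between calls to the robot, and variables do not carry over. Pictures are saved under pics/ and viewed, about 8 in all and at most 12, crops included, and the job is handed in when it is done.

Besides the shell and the picture viewer there is one more tool, called after "Request:" as name([rows], argument=value, ...), one row to a line, values as JSON. step_arm: Moves the arm, as the interface text tells. Its arguments: {"type":"object","properties":{"commands":{"type":"array"},"newtons":{"type":"number"}},"required":["commands"]}

```bash
mkdir -p pics; cat > h.py <<'E'
import numpy as np, cv2
from bench import readout, grab_frame, r, search_frame, masks_of, tip_of
from scipy.spatial.transform import Rotation as R
def onplane(f,uv,z):
    M=f["world_to_cam"]; C=-M[:3,:3].T@M[:3,3]
    d=M[:3,:3].T@np.linalg.inv(f["K"])@np.array([uv[0],uv[1],1.]); return C+d*(z-C[2])/d[2]
def tri(fs,uvs):
    A=[]
    for f,(u,v) in zip(fs,uvs):
        P=f["K"]@f["world_to_cam"][:3]; A+= [u*P[2]-P[0], v*P[2]-P[1]]
    X=np.linalg.svd(np.array(A))[2][-1]; return X[:3]/X[3]
E
python3 - <<'E'
from h import *
np.set_printoptions(precision=4,suppress=True)
o=readout.get_obs(); print({k:o[k] for k in("clock","tcp_pos","orientation","contact_force","grip_width")}, R.from_rotvec(o["orientation"]).as_matrix())
s=grab_frame("scene");t=grab_frame("top")
for n,f in(("s0",s),("t0",t)): cv2.imwrite(f"pics/{n}.png",f["img"][...,::-1])
for th in["bar_catch_top","button_catch_top","pin_catch_top","case_rim","dial","stand","lamp","prism","dividers"]:
    a=tip_of(th,s)[:1];b=tip_of(th,t)[:2]
    print(th,[(x["p"],x["point"]) for x in a],[(x["p"],x["point"]) for x in b], tri([s,t],[a[0]["point"],b[0]["point"]]) if a and b else None, onplane(t,b[0]["point"],.076) if b else None)
E
```

```text
{'clock': 0.0, 'tcp_pos': array([0.1477, 0.6582, 0.3029]), 'orientation': array([-0.346 , -3.1224,  0.0029]), 'contact_force': array([-0.7145, -0.089 , -0.7857]), 'grip_width': 0.08503809415738797} [[-0.9757  0.2189 -0.0003]
 [ 0.2189  0.9757 -0.0018]
 [-0.0001 -0.0018 -1.    ]]
bar_catch_top [(0.54, [302.9, 242.1])] [(0.53, [379.4, 162.9])] [ 0.6644 -0.1179  0.086 ] [ 0.665  -0.1199  0.076 ]
button_catch_top [(0.63, [263.8, 206.3])] [(0.59, [380.0, 223.0])] [ 0.5262 -0.1148  0.0808] [ 0.524 -0.118  0.076]
pin_catch_top [(0.51, [322.2, 198.3])] [(0.58, [326.7, 192.0])] [0.5985 0.0046 0.0732] [0.5988 0.0051 0.076 ]
case_rim [(0.73, [293.3, 217.8])] [(0.87, [357.2, 193.8]), (0.5, [361.1, 193.1])] [ 0.5906 -0.0717  0.0603] [ 0.5933 -0.0663  0.076 ]
dial [(0.56, [294.3, 220.6])] [(0.83, [362.9, 197.1])] [ 0.5882 -0.0793  0.0541] [ 0.5853 -0.0794  0.076 ]
stand [(0.91, [296.9, 229.4])] [(0.95, [359.6, 197.1])] [ 0.5899 -0.0747  0.0183] [ 0.5854 -0.0717  0.076 ]
lamp [(0.72, [351.7, 189.4])] [(0.76, [279.3, 195.6])] [0.5932 0.121  0.0129] [0.5923 0.1166 0.076 ]
prism [(0.85, [197.9, 261.4])] [(0.93, [446.6, 233.8])] [ 0.4957 -0.2884  0.0083] [ 0.4963 -0.2721  0.076 ]
dividers [(0.9, [256.9, 325.2])] [(0.65, [439.9, 153.2])] [ 0.6994 -0.2819 -0.0025] [ 0.6852 -0.2623  0.076 ]
```

View pics/t0.png

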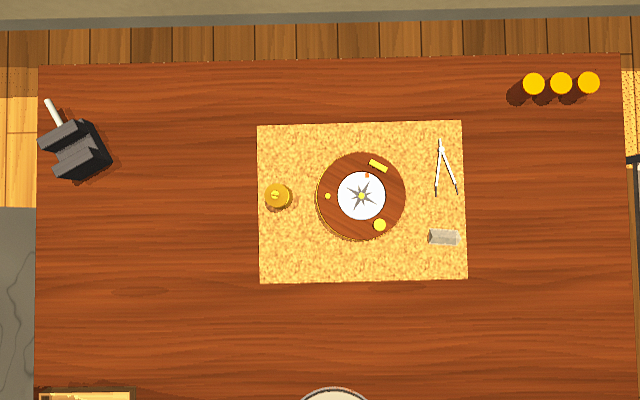

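View pics/s0.png

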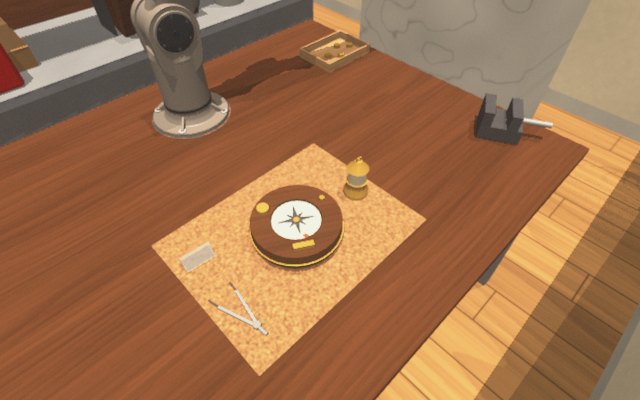

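The top view shows the bar at about (378,166), the button at (379,225) and the pin at (327,196), with the lamp at (278,196). In the scene view the catches agree: bar (303,244), button (263,208), pin (322,197). I'll refine with brass-colour centroids and the 80 mm / 120° geometry.

```bash
cat > meas.py <<'E'
from h import *
from scipy.optimize import least_squares
np.set_printoptions(precision=4,suppress=True)
def cent(f,g,z=.076):
    P=f["K"]@f["world_to_cam"][:3]; q=P@[*g,z,1]; u,v=q[:2]/q[2]
    hsv=cv2.cvtColor(f["img"],cv2.COLOR_RGB2HSV)
    m=cv2.inRange(hsv,(20,140,150),(36,255,255))
    n,l,s,c=cv2.connectedComponentsWithStats(m)
    k=[i for i in range(1,n) if np.hypot(*(c[i]-[u,v]))<12 and s[i,4]>6]
    if not k: return None
    i=max(k,key=lambda i:s[i,4]); return c[i],s[i]
if __name__=="__main__":
    s=grab_frame("scene");t=grab_frame("top");pts=[]
    for n,g in(("bar",(.665,-.12)),("button",(.524,-.118)),("pin",(.599,.005))):
        a,b=cent(s,g),cent(t,g); print(n,a,b)
        if a and b: print(" tri",tri([s,t],[a[0],b[0]]),"top",onplane(t,b[0],.075)[:2],"scene",onplane(s,a[0],.075)[:2])
        pts.append(np.mean([onplane(f,x[0],.075)[:2] for f,x in((s,a),(t,b)) if x],0))
    pts=np.array(pts)
    mod=lambda p:np.array([[p[0]+.08*np.cos(p[2]-k*2*np.pi/3),p[1]+.08*np.sin(p[2]-k*2*np.pi/3)] for k in range(3)])
    q=least_squares(lambda p:(mod(p)-pts).ravel(),[.596,-.078,-.5]); print(q.x,np.abs(q.fun).max()); M=mod(q.x); print(M)
    o=readout.get_obs(); Rm=R.from_rotvec(o["orientation"]).as_matrix()
    for m in M: print((Rm.T@(np.array([*m,.19])-o["tcp_pos"]))/.5)
E
python3 meas.py
```

```text
bar (array([303.0206, 243.8969]), array([293, 240,  21,   9,  97], dtype=int32)) (array([377.9386, 165.3509]), array([369, 159,  19,  14, 114], dtype=int32))
 tri [ 0.6606 -0.1156  0.0734] top [ 0.6594 -0.1165] scene [ 0.6627 -0.1151]
button (array([262.1978, 207.3516]), array([257, 203,  12,  10,  91], dtype=int32)) (array([379.2602, 224.374 ]), array([374, 218,  12,  13, 123], dtype=int32))
 tri [ 0.5219 -0.1151  0.0737] top [ 0.5208 -0.1163] scene [ 0.5243 -0.1142]
pin (array([321.5455, 197.    ]), array([320, 196,   4,   4,  11], dtype=int32)) (array([327.2759, 195.5862]), array([325, 193,   6,   6,  29], dtype=int32))
 tri [0.5917 0.0052 0.0717] top [0.5904 0.0039] scene [0.5951 0.0046]
[ 0.5921 -0.0756 -0.5294] 0.00021184357795936415
[[ 0.6612 -0.116 ]
 [ 0.5226 -0.1152]
 [ 0.5926  0.0044]]
[-1.3411 -1.2868  0.2278]
[-1.0703 -1.3459  0.2278]
[-1.1545 -1.0819  0.2278]
```

Request:
step_arm([
  [-0.07, -0.065, 0, 0, 0, 0, 1],
  [-0.14, -0.13, 0, 0, 0, 0, 1],
  [-0.21, -0.195, 0, 0, 0, 0, 1],
  [-0.28, -0.26, 0, 0, 0, 0, 1],
  [-0.35, -0.325, 0, 0, 0, 0, 1],
  [-0.42, -0.39, 0, 0, 0, 0, 1],
  [-0.49, -0.455, 0, 0, 0, 0, 1],
  [-0.56, -0.52, 0, 0, 0, 0, 1],
  [-0.63, -0.585, 0, 0, 0, 0, 1],
  [-0.7, -0.65, 0, 0, 0, 0, 1],
], newtons=20)

```text
clock: 2.35
tcp_pos: [0.4189, 0.2635, 0.3042]
orientation: [0.346, 3.122, 0.001]
contact_force: [0.5, 0.7, -0.5]
grip_width: -0.0001
```

Request:
step_arm([
  [-0.07, -0.07, 0, 0, 0, 0, 1],
  [-0.14, -0.14, 0, 0, 0, 0, 1],
  [-0.21, -0.21, 0, 0, 0, 0, 1],
  [-0.28, -0.28, 0, 0, 0, 0, 1],
  [-0.36, -0.36, 0, 0, 0, 0, 1],
  [-0.44, -0.44, 0, 0, 0, 0, 1],
  [-0.52, -0.52, 0.02, 0, 0, 0, 1],
  [-0.6, -0.59, 0.06, 0, 0, 0, 1],
  [-0.639, -0.634, 0.12, 0, 0, 0, 1],
  [-0.639, -0.634, 0.19, 0, 0, 0, 1],
])

```text
clock: 3.6
tcp_pos: [0.6623, -0.1194, 0.2087]
orientation: [0.352, 3.119, -0.002]
contact_force: [-0.6, -0.4, -0.2]
grip_width: 0.0002
```

```bash
cat > go.py <<'E'
from h import *
import sys
np.set_printoptions(precision=4,suppress=True)
o=readout.get_obs(); Rm=R.from_rotvec(o["orientation"]).as_matrix()
T={"bar":(.6612,-.116),"button":(.5226,-.1152),"pin":(.5926,.0044)}
print(o["clock"],o["tcp_pos"],o["contact_force"],o["grip_width"],"tilt",Rm[:,2])
for n,m in T.items(): print(n,Rm.T@(np.array([*m,.14])-o["tcp_pos"])/.5)
if len(sys.argv)>1:
    for c in("scene","top"):
        f=grab_frame(c); P=f["K"]@f["world_to_cam"][:3]; q=P@[.592,-.0756,.08,1]; u,v=(q[:2]/q[2]).astype(int)
        a=f["img"][max(v-70,0):v+70,u-90:u+90,::-1]; cv2.imwrite(f"pics/{sys.argv[1]}_{c}.png",cv2.resize(a,None,fx=3,fy=3,interpolation=cv2.INTER_CUBIC))
    A=cv2.imread(f"pics/{sys.argv[1]}_scene.png");B=cv2.imread(f"pics/{sys.argv[1]}_top.png")
    cv2.imwrite(f"pics/{sys.argv[1]}.png",cv2.resize(np.hstack([A,B]),(800,311)))
E
python3 go.py near
```

```text
3.6 [ 0.6623 -0.1194  0.2087] [-0.6476 -0.3937 -0.1846] 0.0001871463533568385 tilt [ 0.0026 -0.0015 -1.    ]
bar [0.004  0.0062 0.1373]
button [ 0.2745 -0.054   0.1366]
pin [0.1914 0.2104 0.1366]
```

View pics/near.png

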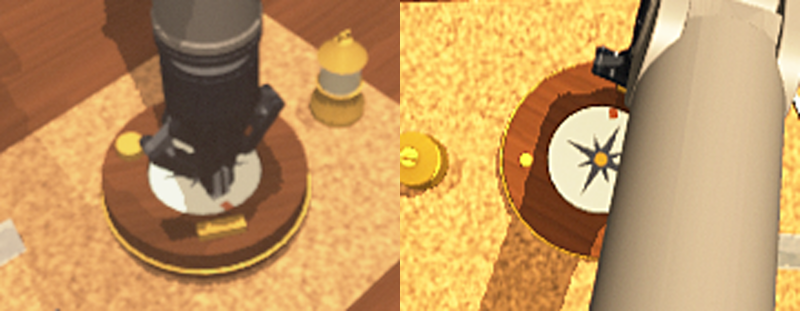

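Fingertips hang over the bar (crop about (215,190) vs the bar at (220,228), at a height offset); the top view hides it behind the arm. Descending to just above the bar.

Request:
step_arm([
  [0.004, 0.006, 0.03, 0, 0, 0, 1],
  [0.004, 0.006, 0.06, 0, 0, 0, 1],
  [0.004, 0.006, 0.08, 0, 0, 0, 1],
  [0.004, 0.006, 0.095, 0, 0, 0, 1],
  [0.004, 0.006, 0.1, 0, 0, 0, 1],
  [0.004, 0.006, 0.104, 0, 0, 0, 1],
  [0.004, 0.006, 0.108, 0, 0, 0, 1],
  [0.004, 0.006, 0.112, 0, 0, 0, 1],
  [0.004, 0.006, 0.115, 0, 0, 0, 1],
  [0.004, 0.006, 0.115, 0, 0, 0, 1],
])

```text
clock: 4.95
tcp_pos: [0.6576, -0.1121, 0.1477]
orientation: [-0.346, -3.116, -0.001]
contact_force: [0.3, -0.1, 2.2]
grip_width: 0.0003
```

```bash
python3 go.py bar1
```

```text
4.95 [ 0.6576 -0.1121  0.1477] [ 0.3062 -0.096   2.1716] 0.00026653808463292364 tilt [-0.0066  0.0014 -1.    ]
bar [-0.0087 -0.006   0.0153]
button [ 0.262  -0.0653  0.0171]
pin [0.178  0.1988 0.0166]
```

View pics/bar1.png

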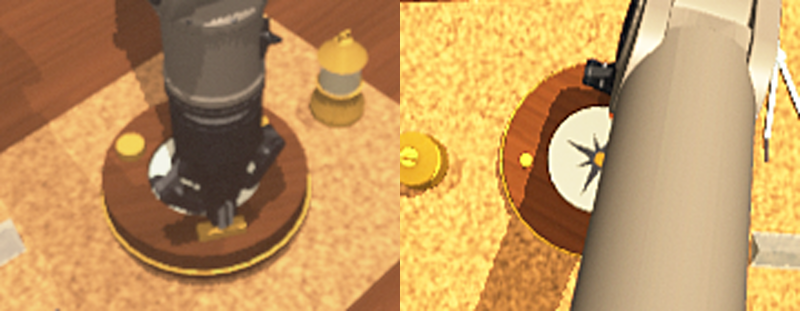

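Tip touches the bar (2.2 N) but sits 5 mm off toward the dial; lift a little, correct sideways, then press slowly.

Request:
step_arm([
  [-0.004, -0.003, -0.012, 0, 0, 0, 1],
  [-0.009, -0.006, -0.012, 0, 0, 0, 1],
  [-0.009, -0.006, -0.012, 0, 0, 0, 1],
  [-0.009, -0.006, -0.006, 0, 0, 0, 1],
  [-0.009, -0.006, 0, 0, 0, 0, 1],
  [-0.009, -0.006, 0.003, 0, 0, 0, 1],
  [-0.009, -0.006, 0.006, 0, 0, 0, 1],
  [-0.009, -0.006, 0.009, 0, 0, 0, 1],
  [-0.009, -0.006, 0.011, 0, 0, 0, 1],
  [-0.009, -0.006, 0.011, 0, 0, 0, 1],
])

```text
clock: 6.3
tcp_pos: [0.6613, -0.116, 0.1421]
orientation: [-0.346, -3.116, -0.001]
contact_force: [-0.7, 0.4, 2.7]
grip_width: 0.0001
```

```bash
python3 go.py
```

```text
6.3 [ 0.6613 -0.116   0.1421] [-0.7461  0.3975  2.7418] 0.00011160378076478493 tilt [-0.0067  0.0014 -1.    ]
bar [ 0.0001 -0.      0.0043]
button [ 0.2709 -0.0593  0.0061]
pin [0.1869 0.2048 0.0055]
```

Request:
step_arm([
  [0, 0, 0.001, 0, 0, 0, 1],
  [0, 0, 0.001, 0, 0, 0, 1],
  [0, 0, 0.002, 0, 0, 0, 1],
  [0, 0, 0.002, 0, 0, 0, 1],
  [0, 0, 0.003, 0, 0, 0, 1],
  [0, 0, 0.003, 0, 0, 0, 1],
  [0, 0, 0.004, 0, 0, 0, 1],
  [0, 0, 0.004, 0, 0, 0, 1],
  [0, 0, 0.005, 0, 0, 0, 1],
  [0, 0, 0.005, 0, 0, 0, 1],
])

```text
clock: 7.55
tcp_pos: [0.6613, -0.116, 0.1397]
orientation: [-0.346, -3.116, -0.001]
contact_force: [-2.1, 0.5, 4.2]
grip_width: 0.0
```

Request:
step_arm([
  [0, 0, -0.02, 0, 0, 0, 1],
  [0, 0, -0.06, 0, 0, 0, 1],
  [0.02, -0.005, -0.07, 0, 0, 0, 1],
  [0.09, -0.02, -0.07, 0, 0, 0, 1],
  [0.16, -0.035, -0.07, 0, 0, 0, 1],
  [0.23, -0.05, -0.07, 0, 0, 0, 1],
  [0.27, -0.059, -0.07, 0, 0, 0, 1],
  [0.27, -0.059, -0.07, 0, 0, 0, 1],
  [0.27, -0.059, -0.06, 0, 0, 0, 1],
  [0.27, -0.059, -0.06, 0, 0, 0, 1],
])

```text
clock: 8.8
tcp_pos: [0.524, -0.115, 0.1703]
orientation: [-0.346, -3.116, -0.001]
contact_force: [-0.1, -0.2, -0.7]
grip_width: -0.0001
```

```bash
python3 go.py btn; python3 - <<'E'
from meas import *
s=grab_frame("scene");t=grab_frame("top")
for n,g,z in(("bar",(.6612,-.116),.069),("pin",(.5926,.0044),.076)):
    a,b=cent(s,g,z),cent(t,g,z); print(n,a,b, tri([s,t],[a[0],b[0]]) if a and b else "")
E
```

```text
8.8 [ 0.524  -0.115   0.1703] [-0.1212 -0.2331 -0.7092] -9.172816345309008e-05 tilt [-0.0066  0.0013 -1.    ]
bar [-0.2686  0.0582  0.0587]
button [ 0.0022 -0.001   0.0606]
pin [-0.082   0.2631  0.0599]
bar (array([303.4848, 245.7879]), array([293, 242,  22,   9,  99], dtype=int32)) (array([377.5965, 165.693 ]), array([369, 159,  18,  14, 114], dtype=int32)) [ 0.6609 -0.1154  0.0665]
pin (array([321.3636, 196.9091]), array([320, 196,   4,   3,  11], dtype=int32)) (array([327.2759, 195.5862]), array([325, 193,   6,   6,  29], dtype=int32)) [0.5916 0.0051 0.072 ]
```

View pics/btn.png

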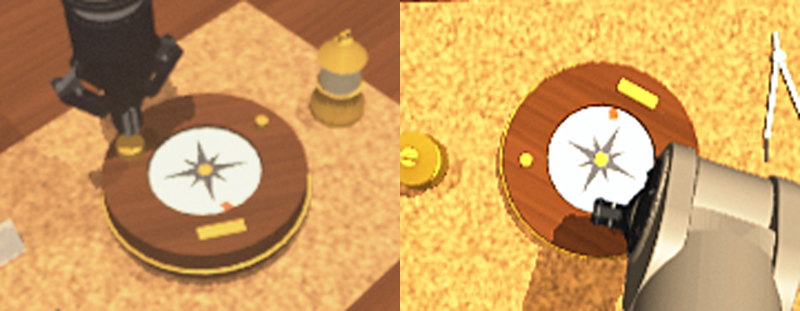

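The bar now sits about 7 mm lower (triangulated 0.0734→0.0665). The fingertips are right over the button (crop (130,140)). Pressing the button.

Request:
step_arm([
  [0.002, -0.001, 0.015, 0, 0, 0, 1],
  [0.002, -0.001, 0.03, 0, 0, 0, 1],
  [0.002, -0.001, 0.038, 0, 0, 0, 1],
  [0.002, -0.001, 0.042, 0, 0, 0, 1],
  [0.002, -0.001, 0.045, 0, 0, 0, 1],
  [0.002, -0.001, 0.048, 0, 0, 0, 1],
  [0.002, -0.001, 0.051, 0, 0, 0, 1],
  [0.002, -0.001, 0.054, 0, 0, 0, 1],
  [0.002, -0.001, 0.056, 0, 0, 0, 1],
  [0.002, -0.001, 0.056, 0, 0, 0, 1],
])

```text
clock: 10.25
tcp_pos: [0.5223, -0.1155, 0.1424]
orientation: [-0.346, -3.115, -0.001]
contact_force: [-1.5, -0.5, 1.6]
grip_width: -0.0001
```

Request:
step_arm([
  [0, 0, 0.001, 0, 0, 0, 1],
  [0, 0, 0.001, 0, 0, 0, 1],
  [0, 0, 0.002, 0, 0, 0, 1],
  [0, 0, 0.002, 0, 0, 0, 1],
  [0, 0, 0.003, 0, 0, 0, 1],
  [0, 0, 0.003, 0, 0, 0, 1],
  [0, 0, 0.004, 0, 0, 0, 1],
  [0, 0, 0.004, 0, 0, 0, 1],
  [0, 0, 0.005, 0, 0, 0, 1],
  [0, 0, 0.005, 0, 0, 0, 1],
])

```text
clock: 11.5
tcp_pos: [0.5223, -0.1154, 0.1399]
orientation: [-0.346, -3.115, -0.001]
contact_force: [-1.6, 0.2, 3.4]
grip_width: 0.0002
```

```bash
python3 go.py
```

```text
11.5 [ 0.5223 -0.1154  0.1399] [-1.5885  0.1963  3.4386] 0.00015600595342935917 tilt [-0.0069  0.0013 -1.    ]
bar [-0.2713  0.0599 -0.0021]
button [-0.0005  0.0006 -0.0002]
pin [-0.0846  0.2647 -0.0008]
```

Request:
step_arm([
  [0, 0, 0.001, 0, 0, 0, 1],
  [0, 0, 0.001, 0, 0, 0, 1],
  [0, 0, -0.03, 0, 0, 0, 1],
  [0, 0, -0.07, 0, 0, 0, 1],
  [-0.02, 0.06, -0.07, 0, 0, 0, 1],
  [-0.04, 0.13, -0.07, 0, 0, 0, 1],
  [-0.06, 0.2, -0.07, 0, 0, 0, 1],
  [-0.085, 0.265, -0.07, 0, 0, 0, 1],
  [-0.085, 0.265, -0.06, 0, 0, 0, 1],
  [-0.085, 0.265, -0.06, 0, 0, 0, 1],
])

```text
clock: 12.75
tcp_pos: [0.5928, 0.0039, 0.1697]
orientation: [-0.347, -3.115, 0.0]
contact_force: [-0.2, 0.4, -0.1]
grip_width: -0.0001
```

```bash
python3 go.py pin; python3 - <<'E'
from meas import *
s=grab_frame("scene");t=grab_frame("top")
for n,g,z in(("bar",(.6612,-.116),.069),("button",(.5226,-.1152),.069)):
    a,b=cent(s,g,z),cent(t,g,z); print(n,a,b, tri([s,t],[a[0],b[0]]) if a and b else "")
E
```

```text
12.75 [0.5928 0.0039 0.1697] [-0.1935  0.3565 -0.1303] -0.00010166041027546379 tilt [-0.0071  0.0006 -1.    ]
bar [-0.1866 -0.2038  0.0583]
button [ 0.0842 -0.2632  0.0602]
pin [0.0002 0.0009 0.0594]
bar (array([303.54, 245.8 ]), array([293, 242,  22,   9, 100], dtype=int32)) (array([377.5495, 165.7568]), array([369, 159,  18,  14, 111], dtype=int32)) [ 0.6609 -0.1153  0.0663]
button (array([262.3099, 209.4507]), array([257, 206,  11,   8,  71], dtype=int32)) (array([378.7913, 224.3652]), array([373, 219,  12,  12, 115], dtype=int32)) [ 0.5216 -0.1152  0.0661]
```

View pics/pin.png

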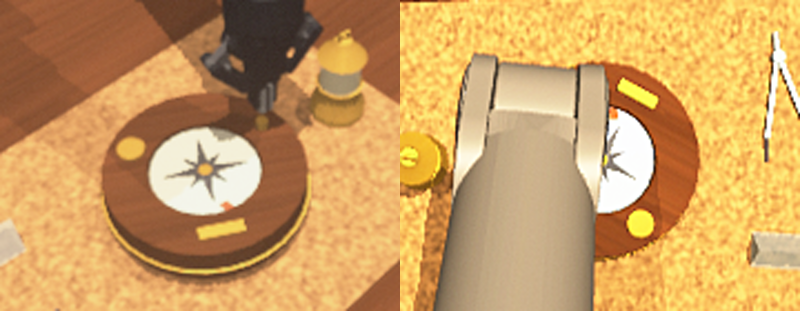

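Button is down too (0.0737→0.0661). Fingertips are above the pin (crop (262,105)), knuckle stays clear of the lamp. Pressing the pin.

Request:
step_arm([
  [0, 0.001, 0.015, 0, 0, 0, 1],
  [0, 0.001, 0.03, 0, 0, 0, 1],
  [0, 0.001, 0.037, 0, 0, 0, 1],
  [0, 0.001, 0.041, 0, 0, 0, 1],
  [0, 0.001, 0.044, 0, 0, 0, 1],
  [0, 0.001, 0.047, 0, 0, 0, 1],
  [0, 0.001, 0.05, 0, 0, 0, 1],
  [0, 0.001, 0.053, 0, 0, 0, 1],
  [0, 0.001, 0.055, 0, 0, 0, 1],
  [0, 0.001, 0.055, 0, 0, 0, 1],
])

```text
clock: 14.2
tcp_pos: [0.5928, 0.0037, 0.1425]
orientation: [-0.349, -3.116, -0.0]
contact_force: [-1.3, 0.2, 2.6]
grip_width: -0.0001
```

Request:
step_arm([
  [0, 0, 0.001, 0, 0, 0, 1],
  [0, 0, 0.001, 0, 0, 0, 1],
  [0, 0, 0.002, 0, 0, 0, 1],
  [0, 0, 0.002, 0, 0, 0, 1],
  [0, 0, 0.003, 0, 0, 0, 1],
  [0, 0, 0.003, 0, 0, 0, 1],
  [0, 0, 0.004, 0, 0, 0, 1],
  [0, 0, 0.004, 0, 0, 0, 1],
  [0, 0, 0.005, 0, 0, 0, 1],
  [0, 0, 0.005, 0, 0, 0, 1],
])

```text
clock: 15.45
tcp_pos: [0.5928, 0.0038, 0.14]
orientation: [-0.349, -3.116, -0.0]
contact_force: [-1.7, -0.7, 2.2]
grip_width: -0.0003
```

Request:
step_arm([
  [0, 0, 0.001, 0, 0, 0, 1],
  [0, 0, 0.002, 0, 0, 0, 1],
  [0, 0, 0.002, 0, 0, 0, 1],
  [0, 0, 0.002, 0, 0, 0, 1],
  [0, 0, -0.03, 0, 0, 0, 1],
  [0, 0, -0.1, 0, 0, 0, 1],
  [0, 0, -0.18, 0, 0, 0, 1],
  [0, 0, -0.26, 0, 0, 0, 1],
  [0, 0, -0.3, 0, 0, 0, 1],
  [0, 0, -0.3, 0, 0, 0, 1],
])

```text
clock: 16.7
tcp_pos: [0.5946, 0.0035, 0.2921]
orientation: [-0.35, -3.119, -0.002]
contact_force: [-0.1, 0.1, -0.6]
grip_width: 0.0
```

Request:
step_arm([
  [0, 0.06, 0, 0, 0, 0, 1],
  [0, 0.15, 0, 0, 0, 0, 1],
  [0, 0.24, 0, 0, 0, 0, 1],
  [0, 0.33, 0, 0, 0, 0, 1],
  [0, 0.42, 0, 0, 0, 0, 1],
  [0, 0.48, 0, 0, 0, 0, 1],
  [0, 0.5, 0, 0, 0, 0, 1],
  [0, 0.5, 0, 0, 0, 0, 1],
  [0, 0.5, 0, 0, 0, 0, 1],
  [0, 0.5, 0, 0, 0, 0, 1],
])

```text
clock: 17.95
tcp_pos: [0.6501, 0.2455, 0.2926]
orientation: [-0.353, -3.119, -0.002]
contact_force: [-0.1, 1.1, -0.3]
grip_width: 0.0002
```

```bash
python3 go.py end; python3 - <<'E'
from meas import *
s=grab_frame("scene");t=grab_frame("top")
for n,g,z in(("bar",(.6612,-.116),.069),("button",(.5226,-.1152),.069),("pin",(.5926,.0044),.069)):
    a,b=cent(s,g,z),cent(t,g,z); print(n,a,b, tri([s,t],[a[0],b[0]]) if a and b else "")
for th in["lamp","prism","dividers"]:
    print(th,[[x["point"] for x in tip_of(th,f)[:1]] for f in(s,t)])
E
```

```text
17.95 [0.6501 0.2455 0.2926] [-0.0971  1.1022 -0.3225] 0.00016873851469220553 tilt [-0.0022  0.0012 -1.    ]
bar [-0.184  -0.7     0.3043]
button [ 0.0866 -0.7604  0.305 ]
pin [ 0.0036 -0.4959  0.3049]
bar (array([303.4356, 245.8218]), array([293, 242,  22,   9, 101], dtype=int32)) (array([377.5495, 165.7568]), array([369, 159,  18,  14, 111], dtype=int32)) [ 0.6608 -0.1153  0.0662]
button (array([262.4778, 209.4667]), array([257, 205,  12,  10,  90], dtype=int32)) (array([378.7647, 224.2185]), array([373, 218,  12,  13, 119], dtype=int32)) [ 0.522  -0.1151  0.0662]
pin (array([321.5455, 198.3636]), array([320, 197,   4,   4,  11], dtype=int32)) (array([327.2 , 195.76]), array([325, 193,   5,   6,  25], dtype=int32)) [0.5916 0.0054 0.0666]
lamp [[[351.5, 193.9]], [[281.3, 198.2]]]
prism [[[197.4, 258.3]], []]
dividers [[[257.4, 326.2]], [[441.6, 152.0]]]
```

View pics/end.png

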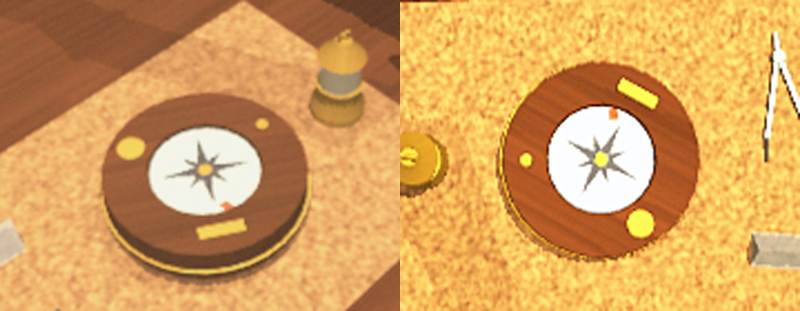

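All three catch tops now triangulate to the same height (66.2 to 66.6 mm), and the lamp, prism and dividers look unmoved. The hand is clear, so I'm handing in.

```bash
python3 -c "
from bench import r
print(r.hand_in())"
```

```text
the job is handed in; nothing more can be done
None
```

I pressed the bar, then the button, then the pin down with the closed fingertips, lifted the hand clear and handed the job in at about 18 s of the 38 s allowed. The hand-in reports no verdict.

- **Catches:** after the last press all three tops measured at the same height, 66.2 to 66.6 mm. That is about 7 mm lower for the bar and the button. The pin dropped only about 5 mm because it measured lower at the start. These heights read about 2.5 mm below nominal, so I relied on the drop, the matching levels and the depth of the fingertips.
- **Force:** the highest reading I saw was about 4 N. The force is only read at the end of each move, so brief peaks in between were not seen.
- **Bar:** the first touch landed about 5 mm off-centre, at about 2 N. I lifted slightly and re-centred before pressing.
- **Pin:** the reading just before its last push was 2.2 N, lower than for the others. I pressed it about 1 mm further before lifting, and no force was read at that final depth.
- **Surroundings:** the fingertips stayed above the rim and away from the porcelain. The lamp, prism and dividers look unmoved in the last pictures. The detected lamp point shifted by up to about 5 pixels, and the network missed the prism in the top view, though it is visible there by eye.

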